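# Open the lock-up cage past a sagging bolt

## Task

First silence the cage alarm: press the green push button fully down and let it spring back up. Then take the bolt by its red knob, lift the sagging bolt so that its nose clears the bent keeper while drawing it back out (do not wrench it against the keeper), and swing the gate about a hand's width (100 mm at its free edge) ajar. The gate shuts itself when let go, so finish while still holding it ajar and still, with the bolt drawn back; leave the loose fittings and the carton where they are.

Things in the scene. Friction and masses are not known exactly. Their poses are not given: they have to be found in the camera images.
- cage: Fixed grey wire cage, 270 deep (x) x 465 wide (y) x 200 mm high, its flat wire roof at 195 mm. Origin: on the table, on the line of the closed gate, about mid-width; its x axis points into the cage (away from the robot), y along the closed gate towards the hinge, z up. The steel keeper stands on the latch post at its -y end
- gate: Self-closing wire gate, 22 mm thick, 365 wide, flat top rail at 200 mm. Origin on the upright hinge line at table height; at gate_swing 0 its axes are parallel to the cage's; it extends along its own -y. On the rail stand two guide staples (tops at 261 mm, 32 mm in x, 10 in y) at y = -120 and -315 mm, through which the bolt slides. The bolt swings with the gate
- gate_swing (a joint): gate angle, rad: 0 shut, growing as the free edge comes out of the cage towards the robot (the gate turns clockwise seen from above), up to 1.2. A spring closes it: 0.32 N m when shut, plus 0.8 N m per rad. 100 mm ajar at the free edge is 0.28 rad
- gate_hinge (a point): point on the hinge line, 225 mm above the table (the height of the resting bolt's axis)
- gate_edge (a point): top of the gate's free edge, 365 mm from the hinge line, 200 mm high
- bolt: Barrel bolt, about 0.25 kg: brass rod of 10 mm diameter along y above the gate's top rail, with a square nose (26 x 14 x 26 mm in x, y, z) centred at y = -145 mm. Origin: on the rod's axis under the knob, 225 mm above the table when resting, 250 mm from the hinge line when bolt_draw is 0. Axes as the gate's
- knob (a point): a point on the axis of the red knob: an upright round post, 18 mm in diameter, rising from the bolt's rod. This point lies 35 mm above the rod's axis; the post reaches from 30 mm below it to 25 mm above it (285 mm above the table, bolt resting). At least 45 mm is free beside it along the gate before the guide staples; nothing stands in front of or behind it
- bolt_lift (a joint): how far the bolt is lifted in its worn guides, m: 0 resting (sagging, by its own weight), up to 0.020. The nose clears the lip from 0.007 up; 0.012 to 0.016 is comfortable
- bolt_draw (a joint): how far the bolt is drawn out of the keeper, along the gate's +y towards the hinge, m: 0 fully shot, up to 0.060; starts at 0 to 0.006; about 1.5 N of friction. If not lifted, the nose catches on the lip at about 0.011. From 0.032 the nose is out of the keeper and the gate can swing; drawn back means 0.035 or more
- keeper_lip (a point): middle of the top edge of the keeper's bent lip, 218 mm above the table; the nose (underside at 212 mm resting) must be lifted over it. The keeper is an open-topped channel that runs from here 48 mm away from the hinge, between walls 20 mm to either side across the gate (6 mm thick, tops at 245 mm) which hold the nose until it is drawn out
- mute_top (a point): centre of the top of the round green push button, 32 mm in diameter, about 64 mm above the table on a yellow box 70 x 70 x 45 mm; press straight down
- mute (a joint): travel of the green button, m: 0 up, 0.007 fully down (takes 4 N); springs back when released
- coupling: loose white pipe coupling, an upright tube of 58 mm diameter, 55 mm high; origin under its centre. Leave alone
- tee: loose white pipe tee lying flat, 90 x 72 x 44 mm; origin under its centre. Leave alone
- carton: blue carton 60 x 90 x 50 mm; origin under its centre. Leave alone
Things that resemble listed ones, but are neither listed nor needed, are in the scene too. Of the things that look like the part that bears mute_top, the middle-sized one is meant.

How it is judged:
By the outcome, as a careful person would: the job done as asked, in the order asked, and still so for the second after the job is handed in, while the arm keeps its last pose, push and grip.
It also fails if it takes over 48 s, if anything falls off the work surface, if the arm or the gripper's body presses on something with over 40 N, if the wrist force passes 120 N, or if a joint passes its speed limit or range.

## Robot

A 6-joint arm with a two-finger parallel gripper is mounted at the origin on the work surface. World frame = base frame: x ahead of the robot, y to its left, z up, the work surface at z = 0. Lengths are in mm, angles in degrees, forces in N, time in s.
With the tool pointing down it reaches from about 300 to 775 mm from the base axis. Payload 14.6 kg.
Tool frame: the origin (TCP) lies midway between the tips of the shut fingers; the grasp point (between the pads) lies manip.tcp_to_grasp behind it (manip.tcp_to_grasp is the distance from the TCP to the grasp point, in mm); z points along the fingers, y is the direction in which the jaws open and shut (so a half turn about z gives the same grasp; the last joint's range is limited). The gripper opens to 85 mm and grips with 20 to 120 N. Pads are 22 mm wide; open, the fingers measure 114 mm over their backs; the gripper's body (76 mm by 85 mm) begins 54 mm behind the grasp point. The pads swing forward as they close: fully open they stand 13 mm farther back than shut.
Start: joints at [-71.883, 17.183, 87.147, -0, 75.671, -3.816], TCP at [205.428, -510.185, 231.281] pointing down, gripper open.
Joint ranges: [-173.82, 173.82], [-45.26, 126.66], [13.44, 144.39], [-59.66, 239.66], [0, 175.72], [-146.38, 146.38]. Speed limits (degrees/s): [127.2, 127.2, 147.25, 180, 180, 180].

## Interface

Orientations are given as [roll, pitch, yaw] about the fixed x, y, z axes, in that order (R = Rz(yaw) Ry(pitch) Rx(roll)).
In Python, from bench import manip gives the robot as it stands. The module is installed in compiled form; this text tells all that it offers.
- The arm moves only by the shell command python3 -m crank 'ROWS' [FORCE]. ROWS is JSON, a list that holds one entry, the list of rows, each a list of 7 numbers: the turn, a rotation vector about the world's x, y, z in rad, then the shift along the world's x, y, z in m, then the opening, from 0 (shut) to 1 (fully open). A call has 1 to 20 rows; each row is the pose to reach, as a shift and turn from the pose commanded when the call began; what a row does not reach only later rows make up. A row lasts 1/10 s, in which the tool goes at most 50 mm and 8.59 degrees, less where a joint would pass 70% of its speed; a pose out of reach is approached as far as the arm can. A call with a gripper value outside its range is refused whole. The fingers move at their own pace and stop on an object; FORCE is the grip in N (left out, the last holds). Time passes only in rows, so rows that repeat a pose let the fingers close. It gives the time, the measured TCP pose, the force and the opening at its end, in the units of the state.
- manip.observe(): the state, without advancing time (a new reading comes with each control period).
- manip.camera(name): name is "scene" or "top" or "wrist"; returns (picture, depth): 400x640x3 uint8, red, green, blue; 400x640 float32, mm along the optical axis (not along the pixel's ray), 0 where there is no reading.
- manip.camera_params(name): a dict with "K" (3x3 intrinsics, pixels), "k1" (the pictures are not rectified: a ray, as slopes to the right and down, at radius r is drawn at 1 + k1 r^2 times it, then the intrinsics apply), "R" (3x3) and "t" (3): a world point X has camera coordinates R X + t. Camera axes: x right, y down, z forward; pixel columns grow to the right and rows downward; lengths in mm; the calibration is good to about 2 mm. A picture is of the moment at which its call begins: read the wrist's pose just before it. camera_params takes no time and is no camera call; for the wrist camera it gives the pose at the moment of the call.
- manip.close_job(): hands the job in, once; it reports no verdict.
The state is a dict: "time_s": time; "joint_positions": joint angles; "joint_velocities": joint speeds; "tau": joint torques, N m; "tcp_pos": TCP position; "eef_rot": TCP orientation; "force": force on the tool from outside, world axes, zero at the start; "moment": the same for the moment, N m; "gripper_width": opening from 0.0 (shut) to 1.0 (fully open).
Only numpy, scipy, OpenCV 4.12 (cv2) and the standard library are available. Lean on these libraries where they do the work, as an engineer would, in place of code of your own. Each camera call takes 0.05 s, during which the arm holds its last target.

## Working session

There is one attempt and no reset: what is moved stays moved. The work goes in short steps, Python scripts to look and compute and a shell command to move; the robot and the scene stay as the last step left them, time stands still between calls to the robot, and variables do not carry over. Pictures are saved under pics/ and viewed, and the job is handed in when it is done.

```bash
mkdir -p pics; cat > h.py <<'E'
import numpy as np, cv2
from bench import manip
def ray(cp,u,v):
    K=np.array(cp["K"]);k1=cp["k1"]
    d=np.array([(u-K[0,2])/K[0,0],(v-K[1,2])/K[1,1]])
    s=d.copy()
    for _ in range(30): s=d/(1+k1*(s@s))
    R=np.array(cp["R"]);t=np.array(cp["t"])
    return -R.T@t, R.T@np.array([s[0],s[1],1.0])
def plane(cp,u,v,z):
    o,d=ray(cp,u,v); return o+d*(z-o[2])/d[2]
def pt(cp,u,v,dep):
    o,d=ray(cp,u,v); return o+d*dep
def cross(c1,p1,c2,p2):
    o1,d1=ray(c1,*p1);o2,d2=ray(c2,*p2)
    d1/=np.linalg.norm(d1);d2/=np.linalg.norm(d2)
    s=np.linalg.lstsq(np.c_[d1,-d2],o2-o1,rcond=None)[0]
    a=o1+d1*s[0];b=o2+d2*s[1]
    return (a+b)/2,np.linalg.norm(a-b)
def proj(cp,X):
    c=np.array(cp["R"])@X+np.array(cp["t"]);s=c[:2]/c[2];s=s*(1+cp["k1"]*(s@s))
    K=np.array(cp["K"]);return K[0,0]*s[0]+K[0,2],K[1,1]*s[1]+K[1,2]
E
python3 - <<'E'
from h import *
print(manip.observe(),manip.tcp_to_grasp)
for n in ["scene","top","wrist"]:
    cp=manip.camera_params(n); p,d=manip.camera(n)
    cv2.imwrite(f"pics/{n}0.png",p[...,::-1]); np.savez(f"{n}0.npz",p=p,d=d,**{k:np.array(v) for k,v in cp.items()})
    print(n,cp)
E
```

```text
{'time_s': 0.0, 'joint_positions': array([-7.18842969e+01,  1.72150650e+01,  8.71813442e+01,  1.57086424e-03,
        7.56716696e+01, -3.81551574e+00]), 'joint_velocities': array([ 0.07133488, -0.03152117,  0.07152059,  0.04824798,  0.06217202,
       -0.01582196]), 'tau': array([-6.56968223e-04, -5.43505347e+01, -3.61792123e+01, -6.68504731e-05,
        3.91770765e-03, -5.41661836e-05]), 'tcp_pos': array([ 205.35142446, -509.96118817,  230.71900934]), 'eef_rot': array([-1.79932173e+02, -6.04840576e-03,  2.19308256e+01]), 'force': array([ 0.31770284, -0.15720666, -0.02051333]), 'moment': array([-0.03140938,  0.00123563,  0.02344633]), 'gripper_width': 0.9999401729742363} 18.700000000000003
scene {'K': array([[456.1321791 ,   0.        , 319.41910297],
       [  0.        , 456.1321791 , 196.33966582],
       [  0.        ,   0.        ,   1.        ]]), 'k1': -0.003960142117719127, 'R': array([[-0.0764677 ,  0.99703665,  0.00840254],
       [ 0.61443343,  0.05375754, -0.78713512],
       [-0.78525426, -0.05502761, -0.61672336]]), 't': array([  14.4779865 , -146.2744772 , 2083.18395993])}
top {'K': array([[519.12927634,   0.        , 315.64130583],
       [  0.        , 519.12927634, 200.03012873],
       [  0.        ,   0.        ,   1.        ]]), 'k1': -0.17399245786952997, 'R': array([[-0.02647744, -0.99964417, -0.00323745],
       [-0.98015665,  0.02659744, -0.19643195],
       [ 0.19644817, -0.00202781, -0.98051211]]), 't': array([  36.21852306,  498.67832728, 1693.64799013])}
wrist {'K': array([[318.62655947,   0.        , 320.85925753],
       [  0.        , 318.62655947, 202.07305348],
       [  0.        ,   0.        ,   1.        ]]), 'k1': -0.055880500628958926, 'R': array([[ 0.37419318, -0.92734863, -0.00199494],
       [-0.89549279, -0.36189642,  0.2590823 ],
       [-0.24098158, -0.09516038, -0.96585319]]), 't': array([-548.91390525,  -33.61147399,  378.13561167])}
```

View pics/scene0.png

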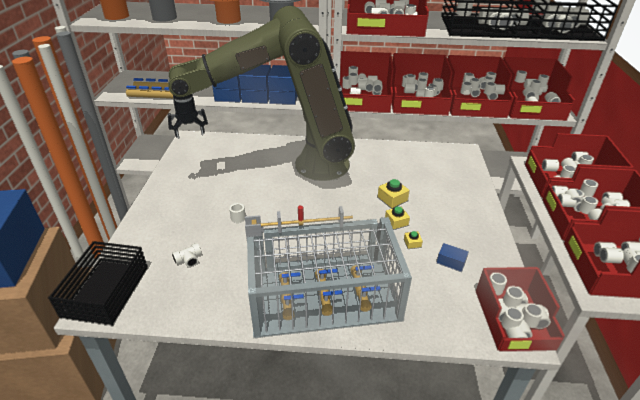

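View pics/top0.png

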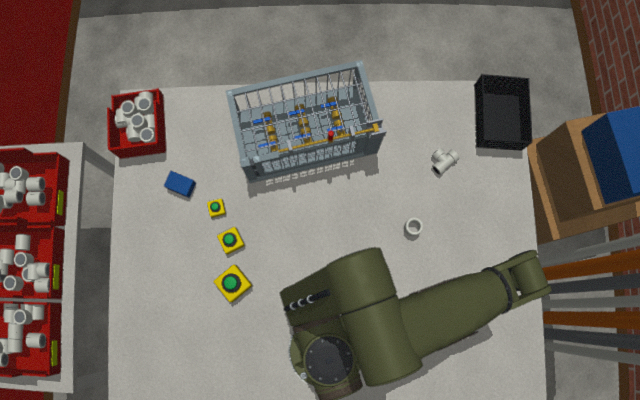

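View pics/wrist0.png

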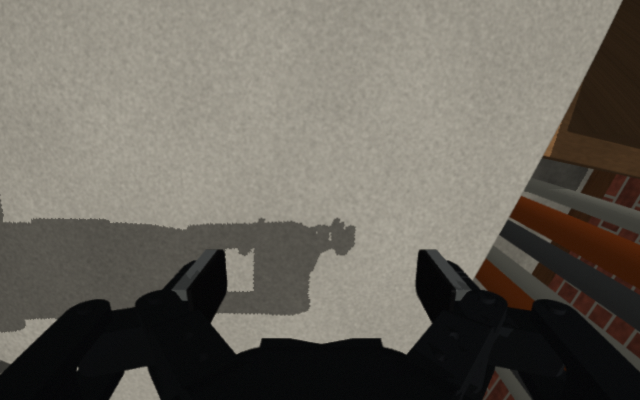

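Three yellow boxes with green buttons. In top they are small (216,207), middle (231,240) and large (232,284); in scene they are (413,239), (397,216) and (394,192). The middle-sized one should be 70 mm, at top (231,240). The red knob is at top (331,134) and scene (300,215). I'll confirm with measurements and crops.

```bash
python3 - <<'E'
from h import *
L={n:dict(np.load(f"{n}0.npz")) for n in["scene","top"]}
for n in L:
    L[n]["k1"]=float(L[n]["k1"]);p=L[n]["p"]
    hsv=cv2.cvtColor(p,cv2.COLOR_RGB2HSV)
    for nm,lo,hi in[("green",(50,90,40),(85,255,255)),("yellow",(22,150,120),(34,255,255)),("red",(0,150,90),(6,255,255)),("brass",(12,90,90),(24,255,255))]:
        m=cv2.inRange(hsv,lo,hi)
        k,lab,st,c=cv2.connectedComponentsWithStats(m)
        for i in range(1,k):
            x,y=c[i]
            if n=="top" and not(170<x<400 and 60<y<310): continue
            if n=="scene" and not(230<x<430 and 170<y<330): continue
            if st[i,4]<8: continue
            X=plane(L[n],x,y,64 if nm=="green" else 45)
            print(n,nm,st[i],c[i].round(1),X.round(0), np.median(L[n]["d"][lab==i]))
t=L["top"]["p"];s=L["scene"]["p"]
a=cv2.resize(t[60:180,220:400],None,fx=4,fy=4,interpolation=cv2.INTER_CUBIC)
cv2.imwrite("pics/tc.png",a[...,::-1])
a=cv2.resize(s[195:265,235:365],None,fx=6,fy=6,interpolation=cv2.INTER_CUBIC)
cv2.imwrite("pics/sc.png",a[...,::-1])
a=np.vstack([cv2.resize(t[190:310,180:280],(500,600)) ]);b=cv2.resize(s[170:260,370:440],(300,386));b=np.vstack([b,np.zeros((214,300,3),np.uint8)])
cv2.imwrite("pics/bc.png",np.hstack([a,b])[...,::-1])
E
```

```text
scene green [389 179  11   9  70] [394.2 183.2] [205. 308.  64.] 1828.0087
scene green [394 206   9   8  52] [397.8 209.7] [375. 312.  64.] 1729.9136
scene green [410 231   8   6  33] [413.6 233.8] [506. 361.  64.] 1646.9313
scene yellow [378 184  17  23  54] [384.1 194.2] [258. 266.  45.] 1854.7986
scene yellow [392 216  17  12  48] [402.1 223.1] [429. 327.  45.] 1737.113
scene yellow [405 233   4   8  16] [406.6 235.5] [496. 339.  45.] 1665.831
scene yellow [407 237  15  11  61] [415.1 243.6] [536. 366.  45.] 1650.4084
scene red [298 206   5  15  58] [300.2 212.8] [403. -58.  45.] 1400.0336
scene brass [385 183  18  10  35] [393.2 188.8] [219. 305.  45.] 1836.5709
scene brass [378 187  31  24 229] [393.1 197.5] [277. 301.  45.] 1841.8186
scene brass [385 210  25  19 124] [396.8 220.8] [418. 308.  45.] 1733.9055
scene brass [391 211  14   7  24] [398.2 215. ] [384. 315.  45.] 1729.9568
scene brass [281 217  59   8 143] [308.8 220.4] [444. -21.  45.] 1428.585
scene brass [344 216   8   3  16] [347.5 216.9] [411. 123.  45.] 1444.0664
scene brass [252 220   4   4  16] [253.5 221.5] [ 4
[... 2503 characters left out ...]
9] [299.9 121.5] [781.  70.  45.] 1806.1764
top brass [334 120   7   6  37] [337.1 122.4] [774. -59.  45.] 1801.1991
top brass [355 123  24  11  98] [369.5 128.9] [ 748. -171.   45.] 1600.5563
top brass [267 125   8   7  42] [270.2 128.2] [760. 174.  45.] 1801.1091
top brass [306 127   5   6  22] [307.7 129.4] [751.  44.  45.] 1799.166
top brass [300 128   5   6  18] [302.2 130.4] [748.  63.  45.] 1797.9886
top brass [333 130  18  10  73] [341.2 134.7] [729. -72.  45.] 1604.0466
top brass [269 135   8   7  43] [272.6 137.6] [725. 166.  45.] 1793.8607
top brass [292 137  36  12 122] [309.2 142.7] [703.  40.  45.] 1596.785
top brass [271 145  18   7  51] [278.9 148.8] [684. 145.  45.] 1781.102
```

View pics/tc.png

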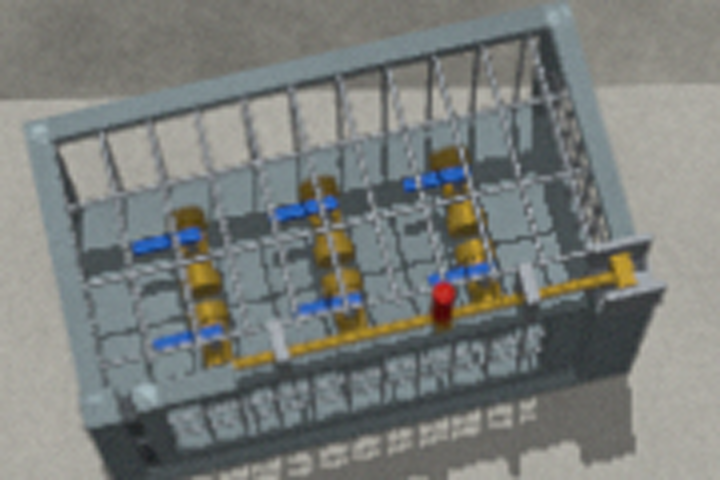

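View pics/sc.png

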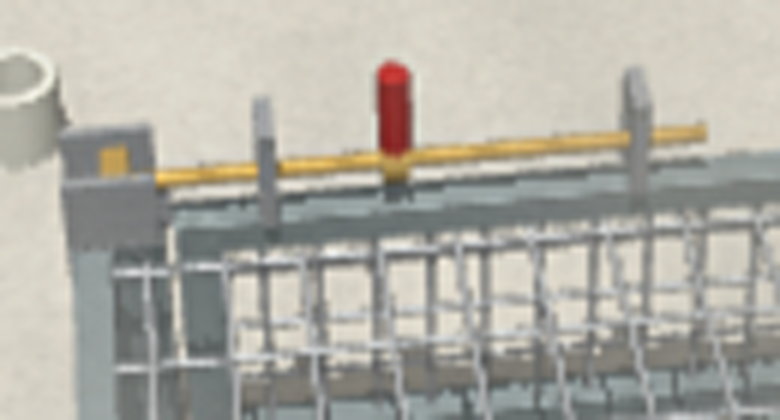

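View pics/bc.png

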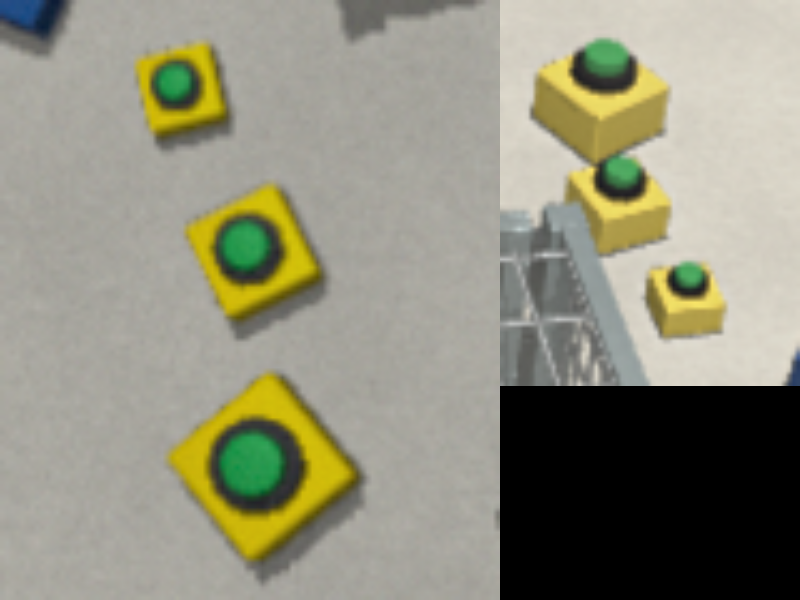

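The crop confirms the middle box, about 70 mm, with its button at about (374.5, 313, 64) in both views. Next, the geometry of the bolt, knob and gate.

```bash
python3 - <<'E'
from h import *
L={n:dict(np.load(f"{n}0.npz")) for n in["scene","top"]}
for n in L:L[n]["k1"]=float(L[n]["k1"])
T=L["top"];S=L["scene"]
# knob top: top-cam crop (444,288)/4 ; scene crop (394,70)/6
kt=(220+444/4-.4,60+290/4-.4); ks=(235+394/6-.4,195+69/6-.4)
print("knob top tri",cross(T,kt,S,ks), plane(T,*kt,285), plane(S,*ks,285))
# rod points at z=225
P=[]
for (a,b) in [(240,361),(300,349),(400,325),(490,304),(580,285)]:
    X=plane(T,220+a/4-.4,60+b/4-.4,225+5*.5);P.append(X);print("rod",X.round(1))
P=np.array(P);f=np.polyfit(P[:,1],P[:,0],1);print(f)
for nm,(a,b) in dict(nose=(395/6,0)).items(): pass
for nm,(a,b) in dict(rodnose=(160,180),st1=(278,170),k=(395,160),st2=(620,142),end=(705,132)).items():
    print(nm,plane(S,235+a/6-.4,195+b/6-.4,225).round(1))
print("staples top z261",plane(T,220+277/4-.4,60+338/4-.4,261),plane(T,220+530/4-.4,60+280/4-.4,261))
print("nose top z238", plane(T,220+625/4-.4,60+270/4-.4,238), plane(S,235+114/6-.4,195+160/6-.4,230))
# cage roof corners z=200
for a,b in [(38,130),(555,15),(650,245),(95,405),(148,392)]:
    print("corner",plane(T,220+a/4-.4,60+b/4-.4,200).round(0))
E
```

```text
knob top tri (array([656.7855206 , -25.92034229, 287.30067546]), np.float64(1.4786961642873133)) [657.63684722 -26.74084841 285.        ] [653.99510368 -25.52505562 285.        ]
rod [624.2 129.9 227.5]
rod [632.5  83.5 227.5]
rod [649.7   6.1 227.5]
rod [664.9 -64.  227.5]
rod [ 678.7 -134.5  227.5]
[-2.09264847e-01  6.50839526e+02]
rodnose [ 681.9 -145.3  225. ]
st1 [668.9 -85.6 225. ]
k [655.8 -25.9 225. ]
st2 [631.3  90.8 225. ]
end [619.3 135.3 225. ]
staples top z261 [631.24000968  99.48506724 261.        ] [672.14132178 -93.16878879 261.        ]
nose top z238 [ 686.51842786 -168.92245588  238.        ] [ 674.06247209 -170.49810959  230.        ]
corner [833. 294. 200.]
corner [ 922. -129.  200.]
corner [ 720. -195.  200.]
corner [600. 246. 200.]
corner [610. 204. 200.]
```

Knob axis is about (656.5, −26) and the gate's +y direction is world (−0.206, 0.979), a yaw of about 12°. That puts the hinge near (605, 217). I'm moving above the button now, with the fingers shut and the jaws turned to the yaw needed later.

```bash
python3 -m crank '[[[0,0,0.0735,0.021,0.043,0,0],[0,0,0.147,0.042,0.087,0,0],[0,0,0.2205,0.063,0.130,0,0],[0,0,0.294,0.083,0.173,0,0],[0,0,0.3675,0.104,0.217,0,0],[0,0,0.441,0.125,0.260,0,0],[0,0,0.5145,0.135,0.302,0,0],[0,0,0.588,0.145,0.343,0,0],[0,0,0.6615,0.155,0.385,0,0],[0,0,0.735,0.165,0.427,0,0],[0,0,0.8085,0.175,0.468,0,0],[0,0,0.882,0.185,0.510,0,0],[0,0,0.9555,0.183,0.555,0,0],[0,0,1.029,0.180,0.599,0,0],[0,0,1.1025,0.178,0.644,0,0],[0,0,1.176,0.176,0.689,0,0],[0,0,1.2495,0.174,0.734,0,0],[0,0,1.323,0.171,0.778,0,0],[0,0,1.397,0.169,0.823,0,0],[0,0,1.397,0.169,0.823,-0.03,0]]]' 40
```

```text
time_s: 2.15
tcp_pos: [374.7, 317.4, 203.3]
eef_rot: [179.7, -0.2, 102.3]
force: [0.4, -0.3, -0.6]
gripper_width: 0.003
```

```bash
python3 -m crank '[[[0,0,0,0,0,-0.04,0],[0,0,0,0,0,-0.08,0],[0,0,0,0,0,-0.10,0],[0,0,0,0,0,-0.10,0],[0,0,0,0,0,-0.10,0]]]'; python3 - <<'E'
from h import *
o=manip.observe();print(o["tcp_pos"],o["force"],o["time_s"])
cp=manip.camera_params("wrist");p,d=manip.camera("wrist")
cv2.imwrite("pics/w1.png",p[...,::-1])
hsv=cv2.cvtColor(p,cv2.COLOR_RGB2HSV)
m=cv2.inRange(hsv,(50,90,40),(85,255,255))
k,lab,st,c=cv2.connectedComponentsWithStats(m)
for i in range(1,k):
    if st[i,4]>30: print(st[i],c[i],plane(cp,*c[i],64),np.median(d[lab==i]))
E
```

```text
time_s: 2.65
tcp_pos: [374.7, 313.0, 102.0]
eef_rot: [180.0, -0.0, 102.0]
force: [-0.7, 1.6, 0.3]
gripper_width: 0.001
[374.67752386 313.01016565 101.97219599] [-0.70317039  1.55388821  0.29488164] 2.65
[ 488  157   43   39 1299] [509.13240955 175.60816012] [475.62176644 368.92313353  64.        ] 195.992
[  15  158   86   77 5209] [ 57.30735266 195.87080054] [214.13954805 300.87184325  64.        ] 161.48662
[ 291  197   53   51 1943] [316.76891405 220.42254246] [371.42485462 318.85033047  64.        ] 186.25287
```

View pics/w1.png

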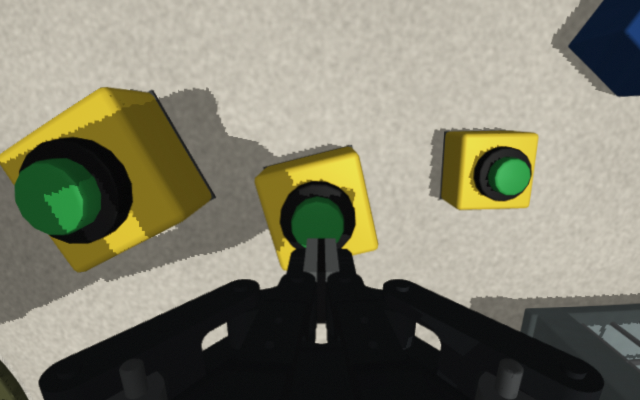

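The fingertips are over the middle button (wrist 317,220), and the other two flank it at (57,196) and (509,176). The blade hides part of the button, so its mask centroid is biased. Offset is about 2 mm at most. I'm pressing now.

```bash
python3 -m crank '[[[0,0,0,-0.001,0.001,-0.025,0],[0,0,0,-0.001,0.001,-0.033,0],[0,0,0,-0.001,0.001,-0.036,0],[0,0,0,-0.001,0.001,-0.038,0],[0,0,0,-0.001,0.001,-0.040,0],[0,0,0,-0.001,0.001,-0.042,0],[0,0,0,-0.001,0.001,-0.042,0]]]'
```

```text
time_s: 3.4
tcp_pos: [373.9, 314.1, 60.8]
eef_rot: [179.9, -0.0, 102.0]
force: [-5.2, -4.6, 18.3]
gripper_width: -0.004
```

```bash
python3 -m crank '[[[0,0,0,0,0,0,0],[0,0,0,0,0,0,0]]]'; for i in 1 2 3 4 5 6; do python3 -m crank '[[[0,0,0,0,0,0.0015,0],[0,0,0,0,0,0.0015,0]]]' | grep -E "tcp|force"; done
```

```text
time_s: 3.6
tcp_pos: [373.8, 314.1, 60.7]
eef_rot: [179.9, -0.0, 102.0]
force: [-5.4, -4.6, 17.7]
gripper_width: -0.001
tcp_pos: [373.7, 314.0, 61.5]
force: [-0.9, -0.9, 3.9]
tcp_pos: [373.7, 314.0, 62.7]
force: [1.2, 0.6, 2.3]
tcp_pos: [373.7, 314.0, 64.1]
force: [1.6, 1.3, 2.3]
tcp_pos: [373.5, 313.9, 65.4]
force: [1.0, -0.0, 2.1]
tcp_pos: [373.4, 313.7, 66.8]
force: [0.5, -0.9, 1.8]
tcp_pos: [373.3, 313.7, 68.2]
force: [0.1, 0.3, 0.2]
```

The force trace settles it. There was a hard stop at z≈61 (18 N), then a spring ramp from 4 N down to 2 N and contact lost at z≈68. So the button went its full 7 mm and sprang back. Next, rise and move above the knob with the gripper open.

```bash
python3 -m crank '[[[0,0,0,0,0,0.045,0],[0,0,0,0,0,0.09,0],[0,0,0,0,0,0.135,0],[0,0,0,0,0,0.18,0],[0,0,0,0,0,0.22,0],[0,0,0,0,0,0.252,0.5],[0,0,0,0.025,-0.031,0.252,1],[0,0,0,0.051,-0.062,0.252,1],[0,0,0,0.077,-0.093,0.252,1],[0,0,0,0.103,-0.124,0.252,1],[0,0,0,0.129,-0.155,0.252,1],[0,0,0,0.155,-0.186,0.252,1],[0,0,0,0.181,-0.217,0.252,1],[0,0,0,0.207,-0.248,0.252,1],[0,0,0,0.233,-0.279,0.252,1],[0,0,0,0.258,-0.310,0.252,1],[0,0,0,0.273,-0.328,0.252,1],[0,0,0,0.283,-0.340,0.252,1],[0,0,0,0.283,-0.340,0.252,1],[0,0,0,0.283,-0.340,0.252,1]]]'; python3 - <<'E'
from h import *
o=manip.observe();print(o["tcp_pos"],o["joint_positions"].round(1))
cp=manip.camera_params("wrist");p,d=manip.camera("wrist")
cv2.imwrite("pics/w2.png",p[...,::-1])
q=manip.camera("scene")[0];cv2.imwrite("pics/s2.png",cv2.resize(q[160:280,220:440],None,fx=3.5,fy=3.5,interpolation=cv2.INTER_CUBIC)[...,::-1])
hsv=cv2.cvtColor(p,cv2.COLOR_RGB2HSV)
m=cv2.inRange(hsv,(0,150,60),(6,255,255))
k,lab,st,c=cv2.connectedComponentsWithStats(m)
for i in range(1,k):
    if st[i,4]>30: print(st[i],c[i],plane(cp,*c[i],285),np.median(d[lab==i]))
print("tcp px",proj(cp,o["tcp_pos"]),"knobtop",proj(cp,np.array([656.5,-26,285])))
E
```

```text
time_s: 6.8
tcp_pos: [656.1, -25.9, 319.8]
eef_rot: [-179.9, -0.0, 102.0]
force: [0.3, 0.5, -0.2]
gripper_width: 0.997
[656.13588985 -25.90616246 319.76536252] [ -5.5  29.3  58.9   0.   91.9 -17.4]
[ 306  194   28   46 1046] [319.65296367 217.54397706] [653.95806445 -16.9178248  285.        ] 189.00589
[628 348  12  15  63] [633.55555556 354.98412698] [897.37950269 -72.36460979 285.        ] 1324.1222
tcp px (np.float64(319.83066216406564), np.float64(257.5318371651625)) knobtop (np.float64(320.68051350340704), np.float64(232.75840768122157))
```

View pics/w2.png

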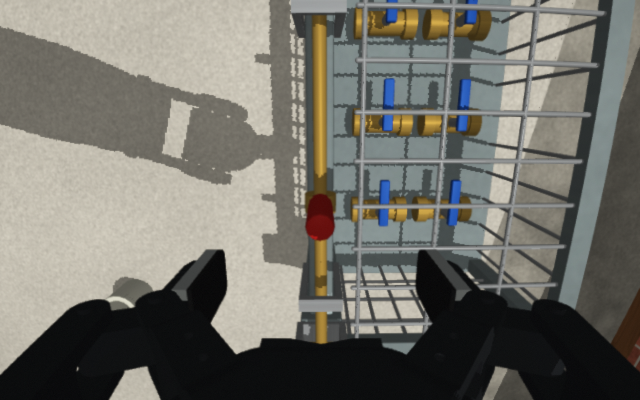

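View pics/s2.png

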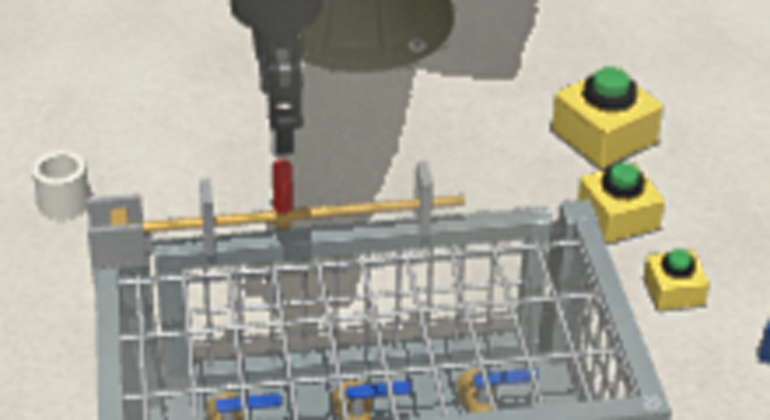

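The knob cap is at wrist (321,230), within 3 px of the prediction, with the rod running straight along column 320 so the jaws sit squarely across the gate. All three buttons are up. Descend and grip.

```bash
python3 -m crank '[[[0,0,0,0,0,-0.025,1],[0,0,0,0,0,-0.05,1],[0,0,0,0,0,-0.068,1],[0,0,0,0,0,-0.079,1],[0,0,0,0,0,-0.079,1],[0,0,0,0,0,-0.079,0.6],[0,0,0,0,0,-0.079,0.4],[0,0,0,0,0,-0.079,0.3],[0,0,0,0,0,-0.079,0.2],[0,0,0,0,0,-0.079,0.1],[0,0,0,0,0,-0.079,0],[0,0,0,0,0,-0.079,0],[0,0,0,0,0,-0.079,0]]]' 60
```

```text
time_s: 8.2
tcp_pos: [655.6, -26.5, 241.8]
eef_rot: [-179.9, -0.0, 102.0]
force: [-12.6, -2.0, 5.4]
gripper_width: 0.192
```

Gripped, opening 0.192 (≈16 mm). About 12 N of side load says the knob sits 1 mm nearer the robot, so I'll relax that and lift in steps.

```bash
python3 -m crank '[[[0,0,0,-0.001,0,0,0],[0,0,0,-0.001,0,0,0],[0,0,0,-0.001,0,0.002,0],[0,0,0,-0.001,0,0.004,0],[0,0,0,-0.001,0,0.006,0],[0,0,0,-0.001,0,0.008,0],[0,0,0,-0.001,0,0.008,0]]]'; python3 -m crank '[[[0,0,0,0,0,0.002,0],[0,0,0,0,0,0.004,0],[0,0,0,0,0,0.006,0],[0,0,0,0,0,0.006,0],[0,0,0,0,0,0.006,0]]]'
python3 - <<'E'
from h import *
p=manip.camera("scene")[0];cv2.imwrite("pics/s3.png",cv2.resize(p[180:260,230:360],None,fx=6,fy=6,interpolation=cv2.INTER_CUBIC)[...,::-1])
cv2.imwrite("pics/w3.png",manip.camera("wrist")[0][...,::-1])
E
```

```text
time_s: 8.9
tcp_pos: [655.4, -26.2, 249.5]
eef_rot: [-180.0, 0.0, 102.0]
force: [-0.5, -1.2, -1.6]
gripper_width: 0.192
time_s: 9.4
tcp_pos: [655.4, -26.2, 255.3]
eef_rot: [-180.0, 0.0, 102.0]
force: [-0.9, -1.5, -2.9]
gripper_width: 0.189
```

View pics/s3.png

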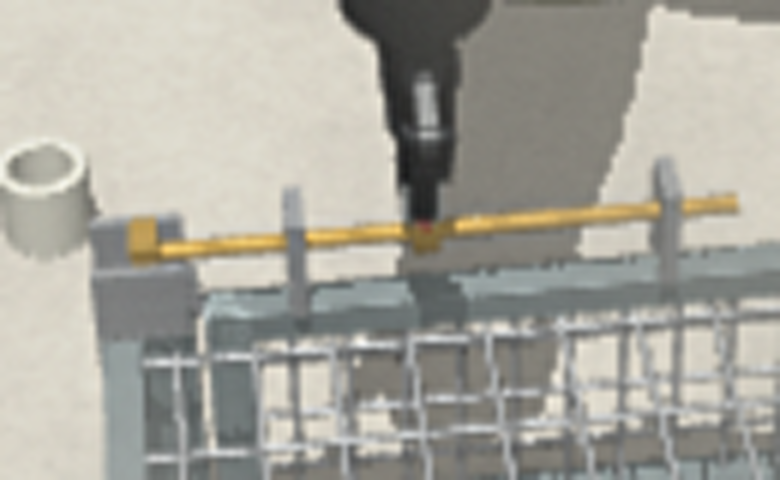

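View pics/w3.png

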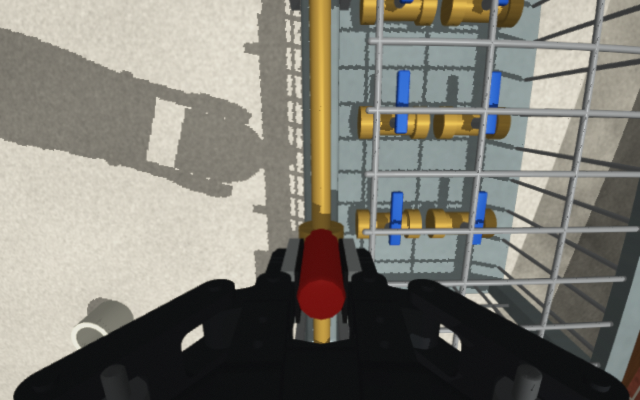

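The nose has risen well clear of the keeper (scene crop (143,238)), and Fz of −2.9 N is just the bolt's weight. Drawing it along the gate.

```bash
python3 -m crank '[[[0,0,0,-0.0008,0.0039,0,0],[0,0,0,-0.0016,0.0078,0,0],[0,0,0,-0.0025,0.0118,0,0],[0,0,0,-0.0033,0.0157,0,0],[0,0,0,-0.0033,0.0157,0,0]]]';python3 -m crank '[[[0,0,0,-0.0008,0.0039,0,0],[0,0,0,-0.0016,0.0078,0,0],[0,0,0,-0.0025,0.0118,0,0],[0,0,0,-0.0033,0.0157,0,0],[0,0,0,-0.0033,0.0157,0,0]]]'; python3 -m crank '[[[0,0,0,-0.0008,0.0039,0,0],[0,0,0,-0.0016,0.0078,0,0],[0,0,0,-0.0025,0.0118,0,0],[0,0,0,-0.0029,0.0137,0,0],[0,0,0,-0.0029,0.0137,0,0]]]'
python3 - <<'E'
from h import *
p=manip.camera("scene")[0];cv2.imwrite("pics/s4.png",cv2.resize(p[180:260,230:360],None,fx=6,fy=6,interpolation=cv2.INTER_CUBIC)[...,::-1])
E
```

```text
time_s: 10.0
tcp_pos: [651.8, -9.7, 255.2]
eef_rot: [-180.0, -0.0, 102.0]
force: [-4.9, -0.5, -2.2]
gripper_width: 0.192
time_s: 10.5
tcp_pos: [648.5, 5.8, 255.2]
eef_rot: [-180.0, -0.0, 102.0]
force: [-6.5, 0.4, -2.5]
gripper_width: 0.193
time_s: 11.0
tcp_pos: [645.5, 19.4, 255.2]
eef_rot: [-179.9, -0.0, 102.0]
force: [-7.2, -0.5, -2.2]
gripper_width: 0.19
```

View pics/s4.png

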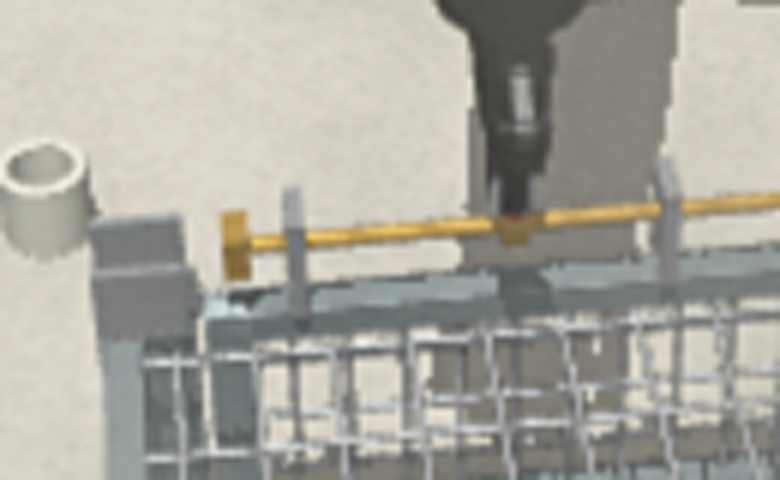

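The nose is clear of the keeper (crop (235,245)), drawn ~46 mm, with no jamming. Now swinging 0.28 rad about the hinge, turning the tool with it.

```bash
python3 -m crank '[[[0,0,-0.0175,-0.0035,-0.0007,0,0],[0,0,-0.035,-0.007,-0.0013,0,0],[0,0,-0.0525,-0.0104,-0.0019,0,0],[0,0,-0.07,-0.0139,-0.0025,0,0],[0,0,-0.0875,-0.0174,-0.003,0,0],[0,0,-0.105,-0.0209,-0.0033,0,0],[0,0,-0.1225,-0.0244,-0.0037,0,0],[0,0,-0.14,-0.028,-0.004,0,0],[0,0,-0.14,-0.028,-0.004,0,0]]]';python3 -m crank '[[[0,0,-0.0175,-0.0035,-0.0002,0,0],[0,0,-0.035,-0.007,-0.0004,0,0],[0,0,-0.0525,-0.0106,-0.0005,0,0],[0,0,-0.07,-0.0141,-0.0006,0,0],[0,0,-0.0875,-0.0176,-0.0006,0,0],[0,0,-0.105,-0.0211,-0.0005,0,0],[0,0,-0.1225,-0.0247,-0.0004,0,0],[0,0,-0.14,-0.0282,-0.0002,0,0],[0,0,-0.14,-0.0282,-0.0002,0,0],[0,0,-0.14,-0.0282,-0.0002,0,0]]]'
python3 - <<'E'
from h import *
for n in("scene","top"):
    cp=manip.camera_params(n);p,d=manip.camera(n)
    np.savez(f"{n}5.npz",p=p,d=d,**{k:np.array(v) for k,v in cp.items()})
    a=p[170:290,220:440] if n=="scene" else p[60:200,210:400]
    cv2.imwrite(f"pics/{n}5.png",cv2.resize(a,None,fx=3.6 if n=="scene" else 4,fy=3.6 if n=="scene" else 4,interpolation=cv2.INTER_CUBIC)[...,::-1])
E
```

```text
time_s: 11.95
tcp_pos: [617.6, 14.8, 255.4]
eef_rot: [180.0, 0.0, 93.9]
force: [2.6, 0.3, -1.7]
gripper_width: 0.202
time_s: 12.95
tcp_pos: [589.7, 14.7, 255.4]
eef_rot: [180.0, 0.0, 85.9]
force: [1.6, -1.5, -2.5]
gripper_width: 0.19
```

View pics/scene5.png

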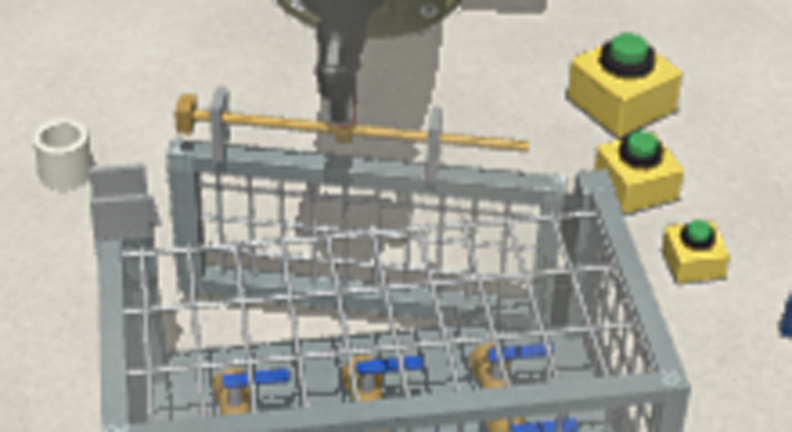

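View pics/top5.png

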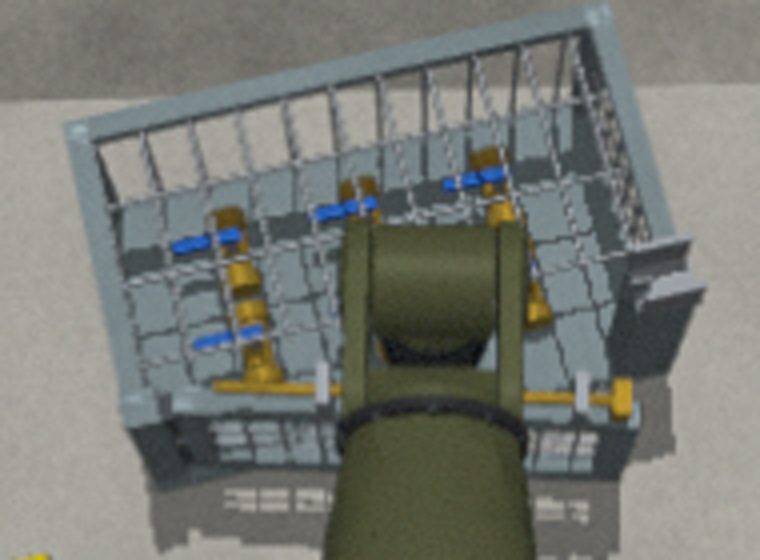

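Gate ajar, bolt drawn and still lifted. I'll measure the angle by staple tops and the rod against the shut view.

```bash
python3 - <<'E'
from h import *
T=dict(np.load("top5.npz"));T["k1"]=float(T["k1"])
S=dict(np.load("scene5.npz"));S["k1"]=float(S["k1"])
S0=dict(np.load("scene0.npz"));S0["k1"]=float(S0["k1"])
t=lambda a,b,z:plane(T,210+a/4-.4,60+b/4-.4,z)
s=lambda a,b,z:plane(S,220+a/3.6-.4,170+b/3.6-.4,z)
s0=lambda a,b,z:plane(S0,235+a/6-.4,195+b/6-.4,z)
def yaw(A,B): d=A-B; return np.degrees(np.arctan2(-d[0],d[1]))
a=yaw(t(322,368,261),t(582,376,261));r=yaw(t(215,385,241),t(600,398,241))
b=yaw(s(527,146,239),s(200,116,239));b0=yaw(s0(705,132,225),s0(160,180,225))
print("top staples",a,"rod",r,"scene rod",b,"shut scene rod",b0)
print("swing rad: staples",np.radians(11.98-a),"rod top",np.radians(np.degrees(np.arctan(.2093))-r),"scene",np.radians(b0-b))
# free edge: shift vs shut
e0=s0(172,215,200);e=s(175,150,200);print("edge",e0,e,np.linalg.norm(e-e0))
st,n=t(582,376,261),t(622,398,252);print("staple2-nose along gate",np.linalg.norm((st-n)[:2]))
o=manip.observe();k=o["tcp_pos"]
st1=t(322,368,261);print("knob to staple1",np.linalg.norm((k-st1)[:2]),"knob to staple2",np.linalg.norm((k-st)[:2]))
E
```

```text
top staples -3.383166681713124 rod -3.5940452144099675 scene rod -3.2805916338789527 shut scene rod 12.569119962976211
swing rad: staples 0.2681378421285857 rod top 0.2690495885064034 scene 0.27662965285665075
edge [ 680.93172964 -140.91800384  200.        ] [ 586.85884847 -140.86650274  200.        ] 94.07289527205867
staple2-nose along gate 33.882647068165575
knob to staple1 83.28036839424855 knob to staple2 113.79842489475655
```

The swing measures 0.268–0.277 rad and the bolt draw about 47 mm. I'll nudge 2 mm wider and settle.

```bash
python3 -m crank '[[[0,0,-0.005,-0.001,0,0,0],[0,0,-0.01,-0.002,0,0,0],[0,0,-0.01,-0.002,0,0,0],[0,0,-0.01,-0.002,0,0,0],[0,0,-0.01,-0.002,0,0,0],[0,0,-0.01,-0.002,0,0,0],[0,0,-0.01,-0.002,0,0,0],[0,0,-0.01,-0.002,0,0,0],[0,0,-0.01,-0.002,0,0,0],[0,0,-0.01,-0.002,0,0,0]]]'
python3 - <<'E'
from h import *
p=manip.camera("scene")[0];cv2.imwrite("pics/s6.png",p[...,::-1])
o=manip.observe();print(o["joint_velocities"].round(2),o["force"],o["tcp_pos"])
E
```

```text
time_s: 14.05
tcp_pos: [587.7, 14.7, 255.3]
eef_rot: [-180.0, -0.0, 85.4]
force: [3.2, 1.3, -3.0]
gripper_width: 0.195
[ 0.02  0.02 -0.12 -0.04 -0.01  0.01] [ 2.71572437  1.44602916 -2.41510987] [587.73468176  14.72499742 255.28929596]
```

View pics/s6.png

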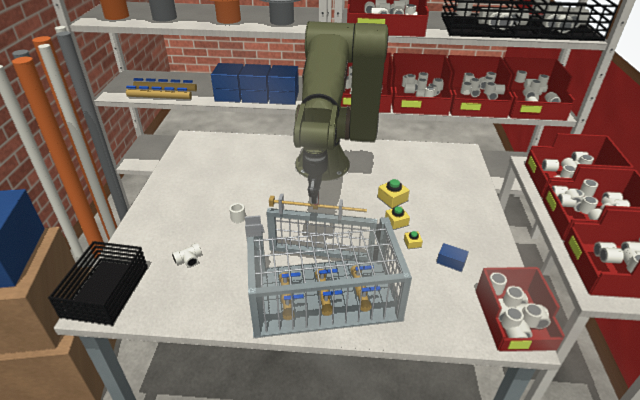

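The gate is held ajar and still. The nose at (272,201) is out of the keeper, and the coupling (237,212), tee (187,255) and carton (452,257) haven't moved. Handing in.

```bash
python3 -c "
from bench import manip
print(manip.close_job())"
```

```text
the job is handed in; nothing more can be done
None
```

I handed the job in at about 14 s of the 48 s allowed, with the gate held ajar and still and the bolt drawn back.

- **Button:** I pressed the middle-sized green button to its hard stop, reaching about 18 N. Contact was lost about 7 mm higher as I withdrew, so it sprang back.
- **Bolt:** I gripped the red knob, lifted it about 14 mm and drew it back about 46 mm. The force stayed at 7 N or less, so nothing jammed on the keeper.
- **Gate:** I swung it open and kept hold. The camera estimates were 0.268–0.277 rad, so I opened it 2 mm more at the knob (about 0.01 rad), for an estimated 0.28 rad. I did not measure the angle again after that.

**Last checks:** the arm was still, with about 3–4 N at the wrist. The bolt draw measured about 47 mm before the final nudge. The coupling, tee and carton are where they were.

**Disagreement:** a rough picture estimate of the free edge's travel gave 94 mm before the nudge, slightly below what the angles imply (98–101 mm).

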